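Call the brass bushing at the sprung part rack

TASK

Call the brass bushing for measurement: with closed fingertips press gently down on top of it until its sprung seat has clearly sunk (about 8 mm), hold it down for a good second, then let it come back up and move the hand clear. Do not pick it up, and do not touch or disturb the two steel bushings in the other seats, nor the flange, the ring gauge and the marker pen lying round the rack.

Things in the scene. Friction and masses are not known exactly. Their poses are not given: they have to be found in the camera images.
- seat_rack: Blue rack with a bare metal top plate, 85 x 240 mm, 32 mm high, fixed to the table. Origin: centre of its underside; x across its depth, y along its row of seats, z up. Three equal round grey cups, the sprung seats, stand in a row 70 mm apart (at y = +70, 0, -70 mm) with one bushing in each.
- middle_seat (a point): Centre of the middle cup's floor when up, 48 mm above the table; fixed to the rack. All three cups are alike: 37 mm outside, 32 mm inside, rim 5 mm above the floor, so a bushing can shift a little. A seat sinks straight down: yields from about 2 N, takes 4.5 N at 8 mm, hard stop at 12 mm; it rises by itself when let go.
- brass_bushing: The brass bushing (yellow metal, the only one), 23 mm diameter, 21 mm high, standing upright in one of the three cups (which one varies). Origin: centre of its underside; z up. Its top is 21 mm above the origin, 69 mm above the table while its seat is up. More than 20 N on it is not gentle; 4 mm of travel kept up for 0.8 s counts as a call.
- steel_bushing_a: Grey steel bushing, 26 mm diameter, 25 mm high, in another cup; leave alone. Origin: centre of its underside.
- steel_bushing_b: Grey steel bushing, 28 mm diameter, 26 mm high, in another cup; leave alone. Origin: centre of its underside.
- flange: Turned grey flange with a hub, 66 mm diameter, 31 mm high, lying on the table off one end of the rack; leave alone. Origin: centre of its underside.
- ring_gauge: Steel ring gauge, 52 mm diameter, 18 mm high, on the table off the other end of the rack; leave alone. Origin: centre of its underside.
- marker_pen: White and blue marker pen, 16 x 128 x 19 mm, lying on the table behind the rack (far side from the robot); leave alone. Origin: middle of its underside; y along the pen.

How it is judged:
By the outcome, as a careful person would: the job done as asked, in the order asked, and still so for the second after the job is handed in, with the robot touching nothing.
It also fails if it takes over 40 s, if anything falls off the work surface, if the arm or the gripper's body presses on something with over 40 N, if the wrist force passes 120 N, or if a joint passes its speed limit or range.

ROBOT

A 6-joint arm with a two-finger parallel gripper is mounted at the origin on a cart in front of the work surface, level with it; the furniture and walls round the work are solid. World frame = base frame: x ahead of the robot, y to its left, z up, the work surface at z = 0. Lengths are in m, angles in rad, forces in N, time in s.
With the tool pointing down it reaches from about 0.375 to 0.9 m from the base axis. Payload 3.1 kg.
Tool frame: the origin (TCP) lies between the finger pads; the fingertips stand 8 mm ahead of it and the grasp point (between the pads) lies 11 mm behind it; z points along the fingers, y is the line along which they close (so a half turn about z gives the same grasp; the last joint's range is limited). The gripper opens to 87 mm and grips with 3 to 60 N. Pads are 19 mm wide; open, the fingers measure 117 mm over their backs; the gripper's body (75 mm by 190 mm) begins 51 mm behind the grasp point.
Start: joints at [-1.496, 0.527, 1.433, -0, 1.181, -0.178], TCP at [0.156, -0.605, 0.231] pointing down, gripper open.
Joint ranges: [-3.08, 3.08], [-0.75, 2.2], [0.22, 2.44], [-1.43, 4.57], [0, 2.65], [-2.85, 2.85]. Speed limits (rad/s): [2.79, 2.79, 3.14, 3.14, 3.14, 3.14].

INTERFACE

Orientations are given as a 3x3 rotation matrix whose columns are the frame's x, y, z axes.
In Python, from bench import robot gives the robot as it stands.
- The arm moves only by the shell command python3 -m pendant 'ROWS' [FORCE]. ROWS is a JSON object of lists of equal length, an entry for each row: "xyz": the shift along the tool's x, y, z in cm, a list of three; "dr": the turn, a rotation vector about the tool's x, y, z in degrees, a list of three; "hand": the opening, from 0 (shut) to 1 (fully open). A call has 1 to 5 rows; each row shifts and turns the commanded pose from where the row before left it, along the tool's axes as they then stand; what a row does not reach is not made up. A row lasts 1/10 s, in which the tool goes at most 50 mm and 8.59 degrees, less where a joint would pass 70% of its speed; a pose out of reach is approached as far as the arm can. A call is refused whole if a number of a shift passes 5 or a number of a turn 8.59, either way. A call with a gripper value outside its range is refused whole. The fingers move at their own pace and stop on an object; FORCE is the grip in N (left out, the last holds). Time passes only in rows, so rows that do not move let the fingers close. It gives the time, the measured TCP pose, the force, the opening and the grip force at its end, in the units of the state.
- robot.read_state(): the state, without advancing time (a new reading comes with each control period).
- robot.grab_frame(name): name is "side" or "top" or "wrist"; returns the picture (480x640x3 uint8, red, green, blue); there is no depth.
- robot.get_calibration(name): a dict with "fx", "fy", "cx", "cy" (pixels), "camera_from_world" (4x4, takes a point from world to camera coordinates); the wrist camera has in their place "hand_eye" (4x4, takes a point from camera to tool coordinates, whose origin is the TCP and whose axes are the flange's). Camera axes: x right, y up, looking along -z (the intrinsics and any distortion apply to the point x, -y, -z); pixel columns grow to the right and rows downward; lengths in m; the calibration is good to about 2 mm. A picture is of the moment at which its call begins: read the wrist's pose just before it. get_calibration takes no time and is no camera call.
- robot.close_job(): hands the job in; it is judged then, once.
The state is a dict: "time_s": time; "joints": joint angles; "dq": joint speeds; "joint_torque": joint torques, N m; "tool_pos": TCP position; "tcp_rot": TCP orientation; "wrist_force": force on the tool from outside, world axes, zero at the start; "moment": the same for the moment, N m; "opening": opening from 0.0 (shut) to 1.0 (fully open); "finger_force": force on a finger pad.
Only numpy, scipy, OpenCV 4.12 (cv2) and the standard library are available. Lean on these libraries where they do the work, as an engineer would, in place of code of your own. Each camera call takes 0.05 s, during which the arm holds its last target. There are 200 camera calls.

## Working session

There is one attempt and no reset: what is moved stays moved. The work goes in short steps, Python scripts to look and compute and a shell command to move; the robot and the scene stay as the last step left them, time stands still between calls to the robot, and variables do not carry over. Pictures are saved under pics/ and viewed, at most 10 in all, crops included, and the job is handed in when it is done.

```bash
mkdir -p pics; python3 - <<'E'
from bench import robot
import cv2,numpy as np
np.set_printoptions(precision=4,suppress=True)
s=robot.read_state();print(s['time_s'],s['tool_pos'],s['tcp_rot'],s['opening'])
for n in('top','side'):
    cv2.imwrite(f'pics/{n}0.png',robot.grab_frame(n)[:,:,::-1]);print(n,robot.get_calibration(n))
E
```

```text
0.0 [ 0.1563 -0.6044  0.2296] [[ 0.9682  0.2501 -0.0002]
 [ 0.2501 -0.9682  0.0021]
 [ 0.0003 -0.0021 -1.    ]] 0.9988282236379712
top {'fx': 440.35649112009554, 'fy': 440.35649112009554, 'cx': 317.8213657659093, 'cy': 237.7992949923185, 'camera_from_world': array([[ 0.0064, -0.9997,  0.0239, -0.0714],
       [ 0.9971,  0.0081,  0.0755, -0.5372],
       [-0.0756,  0.0234,  0.9969, -0.8767],
       [ 0.    ,  0.    ,  0.    ,  1.    ]])}
side {'fx': 582.5028642041199, 'fy': 582.5028642041199, 'cx': 317.8729853618717, 'cy': 231.99820418388964, 'camera_from_world': array([[ 0.9997, -0.0196,  0.0131, -0.5562],
       [-0.0036,  0.4226,  0.9063, -0.0204],
       [-0.0232, -0.9061,  0.4224, -1.0822],
       [ 0.    ,  0.    ,  0.    ,  1.    ]])}
```

View pics/top0.png

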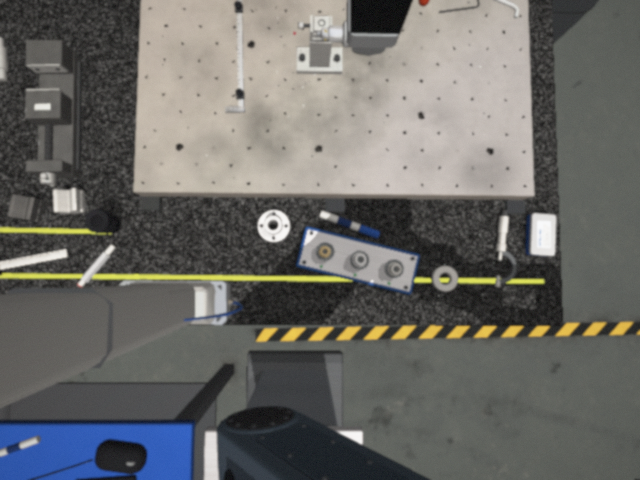

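View pics/side0.png

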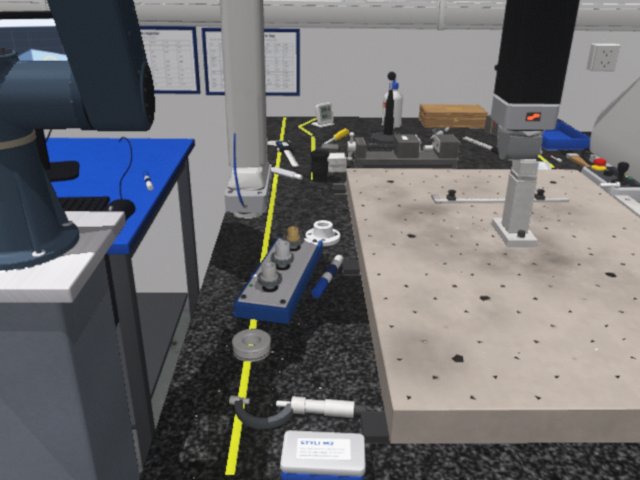

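The top view shows brass in the left seat at about (325,251), with steel bushings at (359,260) and (395,269). In the side view brass is the far one, at (293,233). A pillar stands on the left and a granite slab behind. Next I'll enlarge for precision.

```bash
python3 - <<'E'
import cv2,numpy as np
a=cv2.imread('pics/top0.png')[195:305,250:470]; b=cv2.imread('pics/side0.png')[205:325,220:360]
a=cv2.resize(a,None,fx=3.6,fy=3.6,interpolation=cv2.INTER_CUBIC);cv2.imwrite('pics/t1.png',a)
b=cv2.resize(b,None,fx=5,fy=5,interpolation=cv2.INTER_CUBIC);cv2.imwrite('pics/s1.png',b)
E
```

```text
(no output)
```

View pics/t1.png

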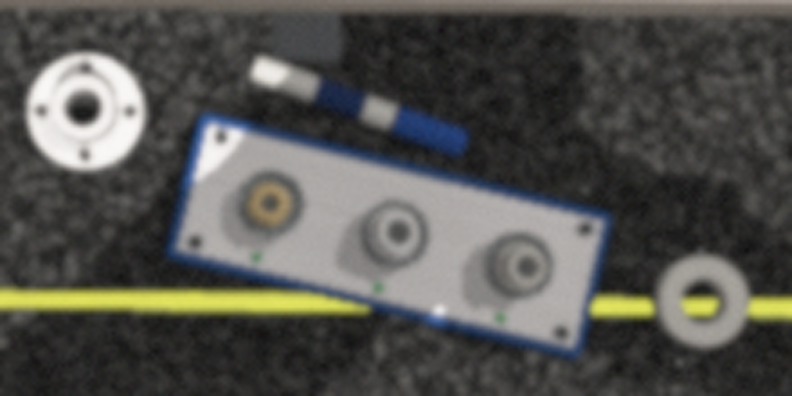

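View pics/s1.png

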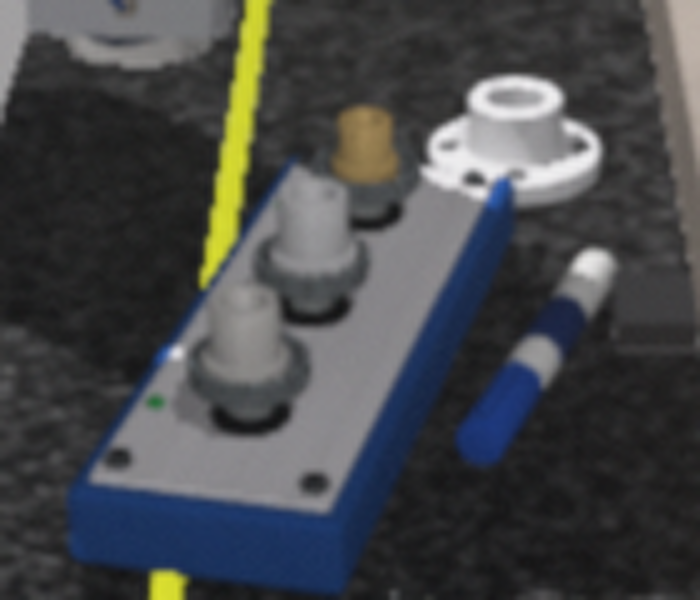

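Brass top centre is at top (324.7,251.7) and side (293.2,227.5). Rack corners and pillar foot are clear as well.

```bash
cat > h.py <<'E'
from bench import robot
import numpy as np
from scipy.optimize import least_squares
np.set_printoptions(precision=4,suppress=True)
C={n:robot.get_calibration(n) for n in('top','side')}
def proj(n,p):
    c=C[n];q=c['camera_from_world']@np.append(p,1)
    return np.array([c['cx']+c['fx']*q[0]/-q[2],c['cy']-c['fy']*q[1]/-q[2]])
def onz(n,uv,z): 
    r=least_squares(lambda p:proj(n,[p[0],p[1],z])-uv,[.5,0]);return r.x
E
python3 - <<'E'
from h import *
t=lambda u,v:(u/3.6+250,v/3.6+195); s=lambda u,v:(u/5+220,v/5+205)
print('brass',onz('top',t(269,204),.069),onz('side',s(366,113),.069))
r=least_squares(lambda p:np.r_[proj('top',p)-t(269,204),proj('side',p)-s(366,113)],[.5,0,.05]);print(r.x,r.fun)
print('steel',onz('top',t(398,232),.074),onz('top',t(527,267),.074),onz('side',s(315,184),.074),onz('side',s(246,294),.074))
c=np.array([onz('top',t(*q),.032) for q in((205,115),(610,215),(578,353),(170,253))]);print(c,c.mean(0))
e=(c[0]-c[1])+(c[3]-c[2]);e/=np.hypot(*e);print('row dir',e,'seat',c.mean(0)+.07*e)
print('pillar foot',onz('side',(230,212),0),onz('side',(270,212),0),onz('top',(228,322),0),onz('top',(228,283),0))
print('slab bottom edge',onz('side',(390,440),0)); print('slab top edge z=.05,.1',onz('side',(388,413),.05),onz('side',(388,413),.1),onz('top',(300,196),.05),onz('top',(300,196),.1))
s=robot.read_state();R=s['tcp_rot'];print(s['joints'],np.degrees(np.arctan2(R[1,1],R[0,1])))
E
```

```text
brass [ 0.5074 -0.0798] [ 0.5118 -0.0776]
[ 0.5099 -0.0797  0.0698] [-0.048  -1.3135 -1.161   0.0655]
steel [ 0.4928 -0.1484] [ 0.4746 -0.2172] [ 0.4968 -0.1433] [ 0.4789 -0.2181]
[[ 0.5587 -0.0451]
 [ 0.5043 -0.2727]
 [ 0.4273 -0.2539]
 [ 0.4814 -0.0263]] [ 0.4929 -0.1495]
row dir [0.2318 0.9728] seat [ 0.5091 -0.0814]
pillar foot [0.3741 0.1512] [0.4582 0.1522] [0.3649 0.1149] [0.4444 0.1166]
slab bottom edge [ 0.6271 -0.4945]
slab top edge z=.05,.1 [ 0.62   -0.5068] [ 0.6097 -0.5618] [ 0.6185 -0.0309] [ 0.6099 -0.0318]
[-1.4965  0.5284  1.4338 -0.      1.1814 -0.1785] -75.5184253932036
```

```bash
python3 -m pendant '{"xyz":[[1,-0.9,0],[2,-1.8,0],[3,-2.7,0],[3,-2.7,0],[3,-2.7,0]],"dr":[[0,0,0],[0,0,0],[0,0,0],[0,0,0],[0,0,0]],"hand":[0,0,0,0,0]}' && python3 -m pendant '{"xyz":[[3,-2.7,0],[3,-2.7,0],[3,-2.7,0],[3,-2.7,0],[3,-2.7,0]],"dr":[[0,0,0],[0,0,0],[0,0,0],[0,0,0],[0,0,0]],"hand":[0,0,0,0,0]}' && python3 -m pendant '{"xyz":[[3,-2.7,0],[3,-2.7,0],[3,-2.7,0],[3,-2.7,0],[3,-2.7,0]],"dr":[[0,0,0],[0,0,0],[0,0,0],[0,0,0],[0,0,0]],"hand":[0,0,0,0,0]}' && python3 -m pendant '{"xyz":[[3,-2,0],[1.5,-0.7,0],[0.9,-0.3,0],[0,0,0],[0,0,0]],"dr":[[0,0,0],[0,0,0],[0,0,0],[0,0,0],[0,0,0]],"hand":[0,0,0,0,0]}'
```

```text
time_s: 0.6
tool_pos: [0.2463, -0.468, 0.2303]
tcp_rot: [[0.968, 0.25, 0.0], [0.25, -0.968, 0.001], [0.0, -0.001, -1.0]]
wrist_force: [0.2, -0.1, -0.1]
opening: 0.635
finger_force: 0.0
time_s: 1.1
tool_pos: [0.3574, -0.2996, 0.2305]
tcp_rot: [[0.968, 0.25, -0.0], [0.25, -0.968, 0.001], [0.0, -0.001, -1.0]]
wrist_force: [0.1, 0.4, 0.4]
opening: 0.17
finger_force: 0.0
time_s: 1.6
tool_pos: [0.4685, -0.1315, 0.2305]
tcp_rot: [[0.968, 0.25, -0.0], [0.25, -0.968, 0.0], [-0.0, -0.001, -1.0]]
wrist_force: [-0.1, -0.5, 0.4]
opening: 0.006
finger_force: 0.0
time_s: 2.1
tool_pos: [0.5124, -0.0922, 0.2303]
tcp_rot: [[0.968, 0.249, -0.001], [0.249, -0.968, -0.0], [-0.001, -0.0, -1.0]]
wrist_force: [-0.3, 0.0, 0.2]
opening: 0.008
finger_force: 0.0
```

```bash
python3 - <<'E'
from h import *
s=robot.read_state();R=s['tcp_rot'];p=s['tool_pos']
print(s['time_s'],p,R,s['opening'],s['joints'],s['wrist_force'])
print('cm',R.T@(np.array([.510,-.0797,.097])-p)*100)
import cv2
robot_img=robot.grab_frame('wrist');cv2.imwrite('pics/w1.png',robot_img[:,:,::-1]);print(robot.get_calibration('wrist'))
E
```

```text
2.1 [ 0.5124 -0.0922  0.2303] [[ 0.9684  0.2494 -0.0013]
 [ 0.2494 -0.9684 -0.0001]
 [-0.0012 -0.0002 -1.    ]] 0.007862009598886268 [-0.3925  0.3885  1.6916 -0.0007  1.0626  0.9265] [-0.3405  0.0128  0.1986]
cm [ 0.0922 -1.2699 13.332 ]
{'fx': 420.52888929718193, 'fy': 420.52888929718193, 'cx': 319.25555761552977, 'cy': 238.24933401331938, 'hand_eye': array([[ 0.001 ,  0.9537,  0.3008,  0.0826],
       [ 1.    , -0.0007, -0.0012,  0.0004],
       [-0.0009,  0.3008, -0.9537, -0.1539],
       [ 0.    ,  0.    ,  0.    ,  1.    ]])}
```

View pics/w1.png

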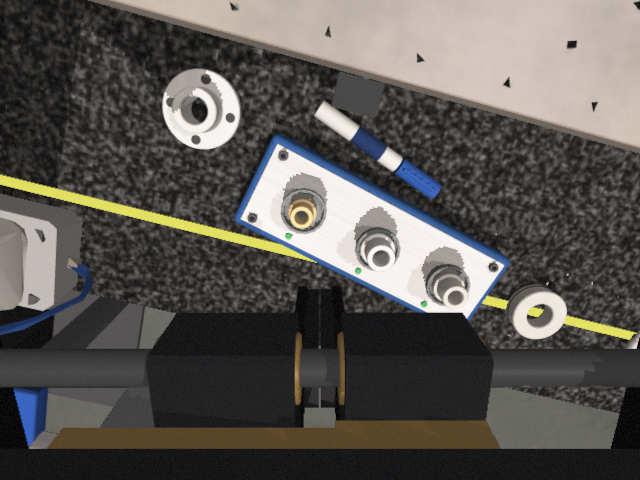

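The wrist view shows the brass top centre at about (302,216). The steel tops are at (382,257) and (456,297).

```bash
cat >> h.py <<'E'
def wrist(uv,z,s):
    c=robot.get_calibration('wrist');H=np.array(c['hand_eye'])
    d=np.array([(uv[0]-c['cx'])/c['fx'],-(uv[1]-c['cy'])/c['fy'],-1])
    R=np.array(s['tcp_rot']);o=R@H[:3,3]+s['tool_pos'];d=R@H[:3,:3]@d
    return o+d*(z-o[2])/d[2]
E
python3 - <<'E'
from h import *
s=robot.read_state()
for uv,z in(((302,216),.069),((382,257),.074),((456,297),.074)):print(wrist(uv,z,s))
E
```

```text
[ 0.5102 -0.08    0.069 ]
[ 0.4949 -0.1485  0.074 ]
[ 0.4769 -0.2167  0.074 ]
```

```bash
python3 -m pendant '{"xyz":[[0.1,-1.25,0],[0,0,2],[0,0,3],[0,0,3],[0,0,2.5]],"dr":[[0,0,0],[0,0,0],[0,0,0],[0,0,0],[0,0,0]],"hand":[0,0,0,0,0]}' && python3 -m pendant '{"xyz":[[0,0,1.5],[0,0,0.8],[0,0,0],[0,0,0]],"dr":[[0,0,0],[0,0,0],[0,0,0],[0,0,0]],"hand":[0,0,0,0]}'
python3 - <<'E'
from h import *
import cv2
s=robot.read_state();R=s['tcp_rot'];p=s['tool_pos'];print(p,R.T@(np.array([.510,-.080,.079])-p)*100,s['wrist_force'])
w=robot.grab_frame('wrist');cv2.imwrite('pics/w2.png',w[:,:,::-1])
E
```

```text
time_s: 2.65
tool_pos: [0.5099, -0.0789, 0.1245]
tcp_rot: [[0.969, 0.249, -0.001], [0.249, -0.969, 0.001], [-0.001, -0.001, -1.0]]
wrist_force: [0.3, -0.5, 0.5]
opening: 0.008
finger_force: 0.0
time_s: 3.05
tool_pos: [0.5113, -0.0793, 0.1031]
tcp_rot: [[0.968, 0.25, 0.001], [0.25, -0.968, -0.0], [0.001, 0.0, -1.0]]
wrist_force: [-0.1, 0.1, 0.3]
opening: 0.008
finger_force: 0.0
[ 0.5113 -0.0793  0.1031] [-0.1486  0.0289  2.4134] [-0.1398  0.055   0.2638]
```

View pics/w2.png

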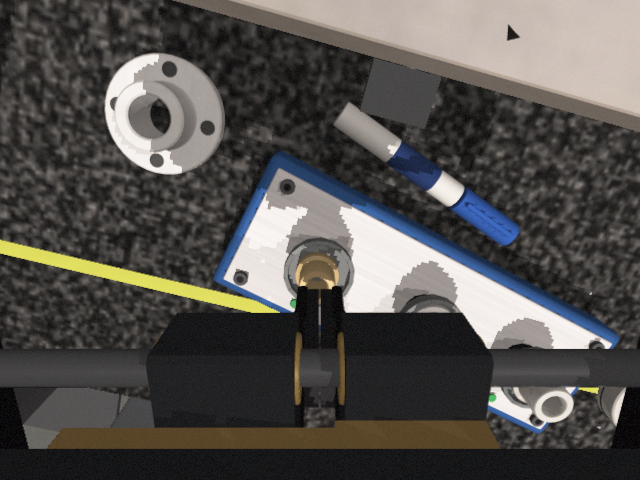

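The brass sits at column ~318, right ahead of and under the fingertips at column 320, so it's centred. I'll lower to just above it, then go down in small steps watching the force.

```bash
python3 -m pendant '{"xyz":[[-0.15,0,1],[0,0,0.9],[0,0,0.4],[0,0,0],[0,0,0]],"dr":[[0,0,0],[0,0,0],[0,0,0],[0,0,0],[0,0,0]],"hand":[0,0,0,0,0]}' && python3 -m pendant '{"xyz":[[0,0,0.15],[0,0,0.15],[0,0,0],[0,0,0]],"dr":[[0,0,0],[0,0,0],[0,0,0],[0,0,0]],"hand":[0,0,0,0]}'
```

```text
time_s: 3.6
tool_pos: [0.5096, -0.0795, 0.0793]
tcp_rot: [[0.968, 0.25, -0.0], [0.25, -0.968, 0.0], [-0.0, -0.0, -1.0]]
wrist_force: [0.1, -0.1, -0.5]
opening: 0.007
finger_force: 0.0
time_s: 4.0
tool_pos: [0.5099, -0.0796, 0.0767]
tcp_rot: [[0.968, 0.25, 0.001], [0.25, -0.968, -0.0], [0.001, 0.0, -1.0]]
wrist_force: [0.3, -0.4, 2.1]
opening: 0.006
finger_force: 0.6
```

Contact at TCP z ≈ 0.077, as predicted. I'll press about 8 mm more.

```bash
python3 -m pendant '{"xyz":[[0,0,0.2],[0,0,0.2],[0,0,0.2],[0,0,0.2],[0,0,0]],"dr":[[0,0,0],[0,0,0],[0,0,0],[0,0,0],[0,0,0]],"hand":[0,0,0,0,0]}'
```

```text
time_s: 4.5
tool_pos: [0.5099, -0.0796, 0.0685]
tcp_rot: [[0.968, 0.25, 0.001], [0.25, -0.968, -0.0], [0.0, 0.0, -1.0]]
wrist_force: [1.6, -0.2, 4.0]
opening: 0.005
finger_force: 1.8
```

Travel is about 8.5 mm at 4 N. I'll hold for 1.5 s with one picture.

```bash
Z='x'; python3 -m pendant '{"xyz":[[0,0,0],[0,0,0],[0,0,0],[0,0,0],[0,0,0]],"dr":[[0,0,0],[0,0,0],[0,0,0],[0,0,0],[0,0,0]],"hand":[0,0,0,0,0]}' && python3 -m pendant '{"xyz":[[0,0,0],[0,0,0],[0,0,0],[0,0,0],[0,0,0]],"dr":[[0,0,0],[0,0,0],[0,0,0],[0,0,0],[0,0,0]],"hand":[0,0,0,0,0]}' && python3 -m pendant '{"xyz":[[0,0,0],[0,0,0],[0,0,0],[0,0,0],[0,0,0]],"dr":[[0,0,0],[0,0,0],[0,0,0],[0,0,0],[0,0,0]],"hand":[0,0,0,0,0]}'
python3 - <<'E'
from h import *
import cv2
w=robot.grab_frame('side')[205:325,220:360,::-1];cv2.imwrite('pics/s2.png',cv2.resize(w,None,fx=5,fy=5,interpolation=cv2.INTER_CUBIC))
E
```

```text
time_s: 5.0
tool_pos: [0.5099, -0.0796, 0.0687]
tcp_rot: [[0.968, 0.25, 0.001], [0.25, -0.968, -0.0], [0.001, 0.0, -1.0]]
wrist_force: [0.8, -0.7, 4.4]
opening: 0.004
finger_force: 1.8
time_s: 5.5
tool_pos: [0.5099, -0.0796, 0.0686]
tcp_rot: [[0.968, 0.25, 0.0], [0.25, -0.968, -0.0], [0.0, 0.0, -1.0]]
wrist_force: [1.1, -1.0, 3.1]
opening: 0.004
finger_force: 1.8
time_s: 6.0
tool_pos: [0.5098, -0.0796, 0.0686]
tcp_rot: [[0.968, 0.25, 0.0], [0.25, -0.968, -0.0], [0.0, 0.0, -1.0]]
wrist_force: [2.3, -0.7, 3.6]
opening: 0.003
finger_force: 1.8
```

View pics/s2.png

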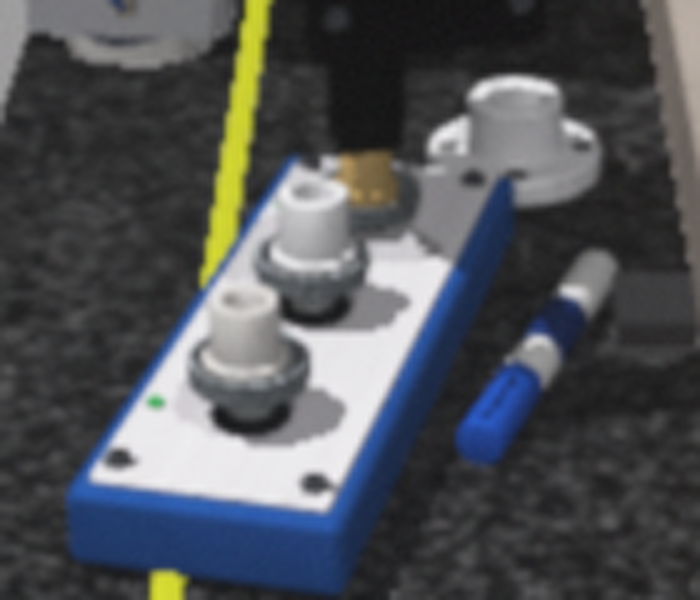

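The brass seat has sunk: its cup at (370,210) sits on the plate, no dark stem showing, while the steel seats are still up and unmoved. Now a slow release, then clear straight up.

```bash
python3 -m pendant '{"xyz":[[0,0,-0.2],[0,0,-0.25],[0,0,-0.25],[0,0,-0.3],[0,0,-0.3]],"dr":[[0,0,0],[0,0,0],[0,0,0],[0,0,0],[0,0,0]],"hand":[0,0,0,0,0]}' && python3 -m pendant '{"xyz":[[0,0,-1],[0,0,-2],[0,0,-3],[0,0,-3],[0,0,-3]],"dr":[[0,0,0],[0,0,0],[0,0,0],[0,0,0],[0,0,0]],"hand":[0,0,0,0,0]}' && python3 -m pendant '{"xyz":[[-3,0,-1],[-3,0,0],[0,0,0],[0,0,0],[0,0,0]],"dr":[[0,0,0],[0,0,0],[0,0,0],[0,0,0],[0,0,0]],"hand":[0,0,0,0,0]}'
python3 - <<'E'
from h import *
import cv2
w=robot.grab_frame('side')[205:325,220:360,::-1];cv2.imwrite('pics/s3.png',cv2.resize(w,None,fx=5,fy=5,interpolation=cv2.INTER_CUBIC))
E
```

```text
time_s: 6.55
tool_pos: [0.5081, -0.079, 0.0813]
tcp_rot: [[0.968, 0.25, -0.003], [0.25, -0.968, 0.001], [-0.003, -0.002, -1.0]]
wrist_force: [-0.3, 0.1, -0.2]
opening: 0.005
finger_force: 0.0
time_s: 7.05
tool_pos: [0.5088, -0.0792, 0.203]
tcp_rot: [[0.968, 0.25, -0.001], [0.25, -0.968, 0.001], [-0.001, -0.001, -1.0]]
wrist_force: [0.4, -0.4, 0.0]
opening: 0.008
finger_force: 0.0
time_s: 7.55
tool_pos: [0.4524, -0.0947, 0.2118]
tcp_rot: [[0.968, 0.25, 0.001], [0.25, -0.968, -0.0], [0.001, 0.001, -1.0]]
wrist_force: [0.2, 0.1, 0.1]
opening: 0.008
finger_force: 0.0
```

View pics/s3.png

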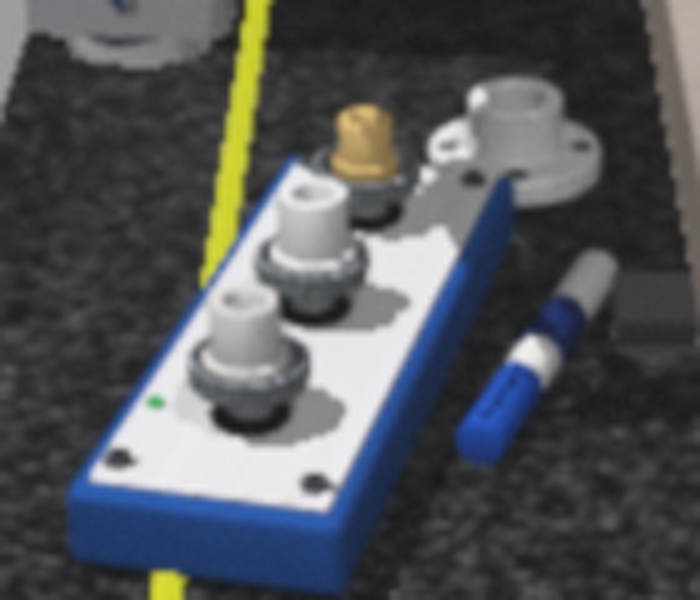

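The brass is back up and upright, its top at (365,112) as before, and everything else is unmoved with the hand clear.

```bash
python3 -c "
from bench import robot
print(robot.close_job())"
```

```text
the job is handed in; nothing more can be done
None
```

I pressed the brass bushing down about 8 mm at roughly 4 N and held it for 1.5 s; it came back up upright, the hand is clear, nothing else in view had moved, and the job is handed in.

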